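Change gear on the jar mill

TASK

Change gear on the jar mill: with your fingertips, push the black gear lever out of the slot it is in, across the neutral lane and fully home into the slot marked with the blue dot, and leave it there. Only push it, never grip it from two sides, and leave the grinding jar, the crucible, the bottle and the sample jar where they stand.

Things in the scene. Friction and masses are not known exactly. Their poses are not given: they have to be found in the camera images.
- mill: Bench jar mill, fixed: gear housing 240 (x) x 170 (y) mm, its aluminium deck 143 mm above the bench; to its right (85 to 487 mm along -y) a bed with two rubber rollers; motor on the far side (to 275 mm along +x). Origin: on the bench under the gate's centre. x points away from the robot along the slots (far = +x, near = -x), y left, z up; turned by -0.25 to 0.4 rad about z.
- gate_center (a point): Centre of the steel gate plate (100 x 84 x 7 mm) at mid thickness, 146.5 mm above the bench. Three lanes, 14 mm wide, run along the mill's x at y = +24 (left), 0 (middle) and -24 mm (right); a 14 mm neutral lane along y joins them at x = 0. So each lane has a near and a far slot. Between lanes are steel tongues with round ends: the lever crosses only in neutral.
- stem_gate (a point): Point on the axis of the lever's 10 mm steel stem where it passes the gate plate. Relative to gate_center, along the mill's axes: x = 0 in neutral, x = about -24.5 or +24.5 mm fully home in a near or far slot, y = about +23, 0 or -23 mm in the lanes (it dips as the lever tilts). Play in a lane: 2 mm to each side.
- grip_mid (a point): Point on the axis of the lever's round black grip (30 mm across; it reaches 28 mm below and 32 mm above this point; bare stem below). The lever tilts about a pivot 92 mm under gate_center; this point is 150 mm from the pivot: 204.5 mm above the bench when upright. It moves 1.63 times as far as stem_gate. The lever stays where it is left; 2 to 5 N here moves it; it stops hard at the gate's steel.
- shift_fore (a joint): Lever's tilt along the slots, rad: 0 in neutral, about +0.275 fully home in a far slot (+x of the mill), about -0.275 fully home in a near slot. It starts at about -0.26, in the left lane's near slot. (The rules name the grip's far, near, left and right sides shift_fore_c1, c2, c3 and c4.)
- shift_cross (a joint): Lever's tilt across the lanes, rad: 0 in the middle lane, about +0.255 in the left lane (+y of the mill), -0.255 in the right lane. It starts in the left lane.
- grinding_jar: White ceramic grinding jar, 130 mm across, 190 mm long, about 2.2 kg, loose, lying in the cradle of the two rollers with its top 227 mm above the bench; origin at its middle, on its axis (its y). To be left alone.
- crucible: White lidded crucible with a blue lid, 35 mm across and 35 mm high, loose, standing on the mill's deck at its near right corner (about 95 mm near and 62 mm right of the gate's centre); origin at the centre of its underside. To be left alone.
- reagent_bottle: Amber bottle with a blue cap, 68 mm across, 150 mm high, loose on the bench to the left of the mill; origin at the centre of its underside. To be left alone.
- sample_jar: White plastic jar with an orange lid, 60 mm across, 75 mm high, loose on the bench to the left of the mill; origin at the centre of its underside. To be left alone.
- dot_white: Flat white (always beside the left-hand lane's near slot) speed dot, 16 mm across, 1 mm thick, on the gate plate about 16.5 mm beyond the place of stem_gate when fully home in the slot it marks (41 mm from the gate's centre line along the mill's x). Origin at the centre of its underside, on the plate's top.
- dot_black: Flat black (always beside the left-hand lane's far slot) speed dot, 16 mm across, 1 mm thick, on the gate plate about 16.5 mm beyond the place of stem_gate when fully home in the slot it marks (41 mm from the gate's centre line along the mill's x). Origin at the centre of its underside, on the plate's top.
- dot_blue: Flat blue speed dot, 16 mm across, 1 mm thick, on the gate plate about 16.5 mm beyond the place of stem_gate when fully home in the slot it marks (41 mm from the gate's centre line along the mill's x). Origin at the centre of its underside, on the plate's top. Which slot of the middle and right-hand lanes it marks differs from start to start.
- dot_yellow: Flat yellow speed dot, 16 mm across, 1 mm thick, on the gate plate about 16.5 mm beyond the place of stem_gate when fully home in the slot it marks (41 mm from the gate's centre line along the mill's x). Origin at the centre of its underside, on the plate's top. Which slot of the middle and right-hand lanes it marks differs from start to start.
- dot_green: Flat green speed dot, 16 mm across, 1 mm thick, on the gate plate about 16.5 mm beyond the place of stem_gate when fully home in the slot it marks (41 mm from the gate's centre line along the mill's x). Origin at the centre of its underside, on the plate's top. Which slot of the middle and right-hand lanes it marks differs from start to start.
- dot_red: Flat red speed dot, 16 mm across, 1 mm thick, on the gate plate about 16.5 mm beyond the place of stem_gate when fully home in the slot it marks (41 mm from the gate's centre line along the mill's x). Origin at the centre of its underside, on the plate's top. Which slot of the middle and right-hand lanes it marks differs from start to start.

How it is judged:
At the end, for the whole second after the job is handed in: The lever is at rest in the blue dot's slot, its stem at the gate plate within 20.5 mm of the dot's centre (16.5 mm at the slot's end). The grinding jar has moved under 15 mm, the crucible 12 mm, the bottle and the sample jar 20 mm, and these three stand upright within 0.15 rad (horizontal distance between stem_gate and dot_blue below 0.0205 m and velocity of joint shift_fore between -0.05 and 0.05 rad/s and velocity of joint shift_cross between -0.05 and 0.05 rad/s and distance of grinding_jar from where it was at the start of the episode below 0.015 m and distance of crucible from where it was at the start of the episode below 0.012 m and distance of each of reagent_bottle, sample_jar from where it was at the start of the episode below 0.02 m and angle between each of crucible, reagent_bottle, sample_jar's own z axis and vertical below 0.15 rad); the robot touches nothing.
It fails at once if the lever's grip is pinched: touched on two opposite sides at once (contact force between each of shift_fore_c1, shift_fore_c2 and the fingers above 0.5 N or contact force between each of shift_fore_c3, shift_fore_c4 and the fingers above 0.5 N).
It fails at once if the grinding jar, the crucible, the bottle or the sample jar is lifted, moved or knocked over (not (distance of grinding_jar from where it was at the start of the episode below 0.015 m) or not (distance of crucible from where it was at the start of the episode below 0.012 m) or not (distance of reagent_bottle from where it was at the start of the episode below 0.02 m) or not (distance of sample_jar from where it was at the start of the episode below 0.02 m) or not (angle between crucible's own z axis and vertical below 0.15 rad) or not (angle between reagent_bottle's own z axis and vertical below 0.15 rad) or not (angle between sample_jar's own z axis and vertical below 0.15 rad)).
It also fails if it takes over 51 s, if anything falls off the work surface, if the arm or the gripper's body presses on something with over 40 N, if the wrist force passes 120 N, or if a joint passes its speed limit or range.

ROBOT

A 6-joint arm with a two-finger parallel gripper is mounted at the origin on the work surface. World frame = base frame: x ahead of the robot, y to its left, z up, the work surface at z = 0. Lengths are in m, angles in rad, forces in N, time in s.
With the tool pointing down it reaches from about 0.325 to 0.85 m from the base axis. Payload 4.4 kg.
Tool frame: the origin (TCP) lies at the very end of the fingers, on their centre line; the grasp point (between the pads) lies 19 mm behind it; z points along the fingers, y is the direction in which the jaws open and shut (so a half turn about z gives the same grasp; the last joint's range is limited). The gripper opens to 94 mm and grips with 3 to 60 N. Pads are 16 mm wide; open, the fingers measure 119 mm over their backs; the gripper's body (75 mm by 177 mm) begins 78 mm behind the grasp point.
Start: joints at [-1.5, 0.207, 1.542, -0, 1.393, -0.15], TCP at [0.126, -0.561, 0.183] pointing down, gripper open.
Joint ranges: [-2.73, 2.73], [-0.86, 2.22], [0.23, 2.46], [-1.11, 4.25], [0.08, 2.63], [-2.82, 2.82]. Speed limits (rad/s): [2.79, 2.79, 3.14, 3.14, 3.14, 3.14].

INTERFACE

Orientations are given as [roll, pitch, yaw] about the fixed x, y, z axes, in that order (R = Rz(yaw) Ry(pitch) Rx(roll)).
In Python, from rig import robot gives the robot as it stands. The module is installed in compiled form; this text tells all that it offers.
- The arm moves only by the tool move_arm, never from a script. Its argument "deltas" is a list of rows, each a list of 2 entries, a list of its own where there are three numbers: the shift along the world's x, y, z in m, then the turn about the world's z in rad. A call has 1 to 8 rows; each row is the pose to reach, as a shift and turn from the pose commanded when the call began; what a row does not reach only later rows make up. A row lasts 1/8 s, in which the tool goes at most 62.5 mm and 10.7 degrees, less where a joint would pass 70% of its speed; a pose out of reach is approached as far as the arm can. A call with a gripper value outside its range is refused whole. "jaw" is the opening in per cent of the stroke, from 0 (shut) to 100 (fully open), set as the call begins (left out, the last holds). The fingers move at their own pace and stop on an object; the grip force is fixed at half the most. Time passes only in rows, so rows that repeat a pose let the fingers close. It gives the time, the measured TCP pose, the force and the opening at its end, in the units of the state.
- robot.get_obs(): the state, without advancing time (a new reading comes with each control period).
- robot.get_image(name): name is "scene" or "side" or "wrist"; returns a dict with "frame" (400x640x3 uint8, red, green, blue), "depth" (400x640 float32, m along the optical axis (not along the pixel's ray), 0 where there is no reading), "intrinsics" (3x3 intrinsics, pixels), "R" (3x3) and "t" (3): a world point X has camera coordinates R X + t. Camera axes: x right, y down, z forward; pixel columns grow to the right and rows downward; lengths in m; the calibration is good to about 2 mm. The wrist camera is an equidistant fisheye: a pixel r from the principal point sees the ray r / f radians off the axis. A picture is of the moment at which its call begins.
- robot.job_done(): hands the job in, once; it reports no verdict.
The state is a dict: "t": time; "joint_pos": joint angles; "joint_vel": joint speeds; "joint_efforts": joint torques, N m; "eef_pos": TCP position; "tool_rot": TCP orientation; "wrist_force": force on the tool from outside, world axes, zero at the start; "wrist_torque": the same for the moment, N m; "grip_width": opening from 0.0 (shut) to 1.0 (fully open).
Only numpy, scipy, OpenCV 4.12 (cv2) and the standard library are available. Lean on these libraries where they do the work, as an engineer would, in place of code of your own. Each camera call takes 0.05 s, during which the arm holds its last target. There are 200 camera calls.

## Working session

There is one attempt and no reset: what is moved stays moved. The work goes in short steps, Python scripts to look and compute and a tool call to move; the robot and the scene stay as the last step left them, time stands still between calls to the robot, and variables do not carry over. Pictures are saved under pics/ and viewed, about 8 in all and at most 12, crops included, and the job is handed in when it is done.

Besides the shell and the picture viewer there is one more tool, called after ">>>" in YAML: its name, and indented under it one key for each argument. move_arm: Moves the arm, as the interface text tells. Its arguments: {"type":"object","properties":{"deltas":{"type":"array"},"jaw":{"type":"number"}},"required":["deltas"]}

```bash
mkdir -p pics; cat > h.py <<'E'
import numpy as np, cv2
from rig import robot
def grab(n):
    d=robot.get_image(n); np.savez('pics/%s.npz'%n,**{k:d[k] for k in('frame','depth','intrinsics','R','t')}); return d
def load(n): return dict(np.load('pics/%s.npz'%n))
def world(d,u,v,z=None):
    K,R,t=d['intrinsics'],d['R'],d['t']
    r=R.T@np.linalg.solve(K,[u,v,1.]); c=-R.T@t
    if z is None: return c+r*d['depth'][int(v),int(u)]
    return c+r*(z-c[2])/r[2]
def proj(d,X):
    p=d['intrinsics']@(d['R']@np.array(X)+d['t']); return p[:2]/p[2]
E
python3 - <<'E'
from h import *
o=robot.get_obs(); print(o['t'],o['eef_pos'],o['tool_rot'],o['grip_width'])
for n in('scene','side'):
    d=grab(n); print(n,-d['R'].T@d['t']); cv2.imwrite('pics/%s0.png'%n,d['frame'][:,:,::-1])
E
```

```text
0.0 [ 0.1264162  -0.56005844  0.18200745] [-3.13936390e+00 -3.43735981e-04  2.21790245e-01] 1.0019342847432429
scene [ 1.43360294 -0.21035038  0.73564874]
side [ 0.30053224 -0.56670745  0.92060132]
```

View pics/scene0.png

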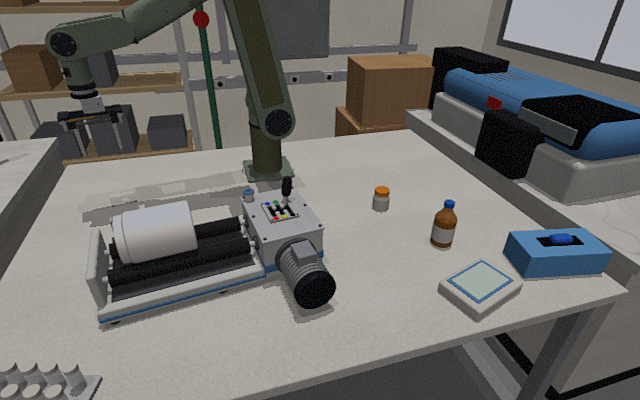

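View pics/side0.png

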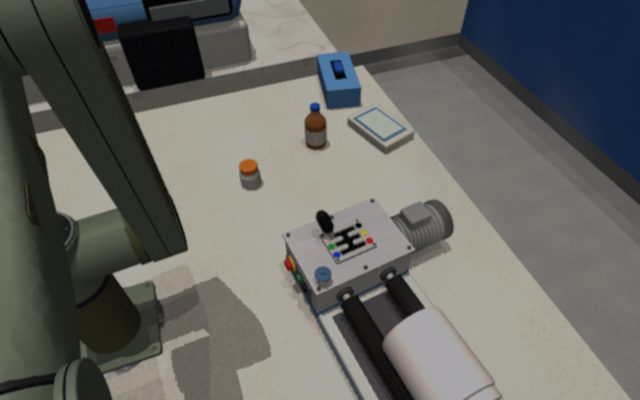

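```bash
python3 - <<'E'
from h import *
a=load('side')['frame'][195:295,270:430]; b=load('scene')['frame'][165:245,230:330]
im=np.vstack([cv2.resize(a,(480,300),interpolation=2),cv2.resize(b,(480,300),interpolation=2)])
im=cv2.resize(im,(720,600)) if 0 else im
cv2.imwrite('pics/crop.png',im[:,:,::-1])
E
```

```text
(no output)
```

View pics/crop.png

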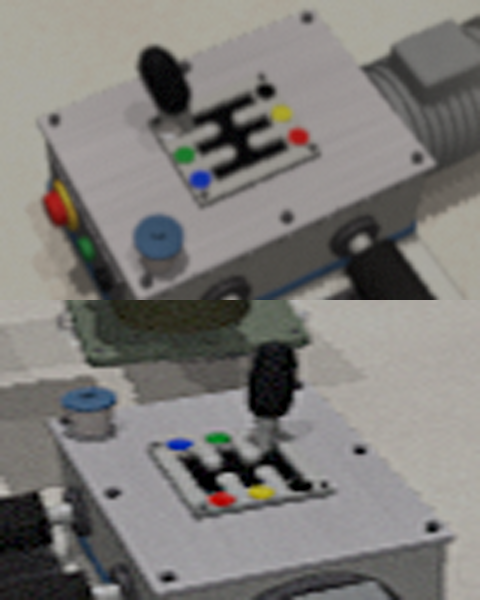

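```bash
cat >> h.py <<'E'
def fit(P,M):
    # planar rigid fit: world = c + R(a) m
    P,M=np.array(P)[:,:2],np.array(M); p,m=P-P.mean(0),M-M.mean(0)
    a=np.arctan2((m[:,0]*p[:,1]-m[:,1]*p[:,0]).sum(),(m*p).sum())
    R=np.array([[np.cos(a),-np.sin(a)],[np.sin(a),np.cos(a)]]); c=P.mean(0)-R@M.mean(0)
    return c,a,R,(P-c-M@R.T)
E
python3 - <<'E'
from h import *
M=np.array([(-41,-24),(-41,0),(41,0),(41,-24),(41,24)])/1e3
S=np.array([(201,180),(184,155),(281,113),(298,136),(265,91)])
C=np.array([(180,145),(218,139),(261,193),(222,200),(300,186)])
for n,U in(('side',(S+.5)/3-.5+[270,195]),('scene',(C+.5)/[4.8,3.75]-.5+[230,165])):
    d=load(n); P=[world(d,u,v,.151) for u,v in U]; c,a,R,e=fit(P,M)
    print(n,c,a,(e*1e3).round(1).tolist()); print([world(d,u,v)[2].round(3) for u,v in U])
    f=d['frame'].astype(int)
    # grip: dark pixels with height > .17 near mill
    v,u=np.mgrid[:400,:640]; X=np.linalg.solve(d['intrinsics'],np.stack([u.ravel()*1.,v.ravel()*1.,np.ones(u.size)]))*d['depth'].ravel()
    X=(d['R'].T@(X-d['t'][:,None])).T; q=(X[:,:2]-c)@R
    k=(abs(q)<.09).all(1)&(X[:,2]>.17)&(X[:,2]<.26)&(f.sum(2).ravel()<150)
    print(k.sum(), np.median(q[k],0),X[k,2].min(),X[k,2].max())
    k=(abs(X[:,0]-c[0])<.5)&(f[...,2].ravel()>f[...,0].ravel()+30)&(X[:,2]>.165)&(X[:,2]<.19)&(abs(q)<.15).all(1)
    print('crucible q',np.median(q[k],0),k.sum(),X[k,2].max())
E
```

```text
side [ 0.54526573 -0.05409594] 0.12764502332893232 [[0.2, -0.4], [-0.3, 0.4], [-0.0, 0.2], [-0.0, 0.1], [0.2, -0.3]]
[np.float64(0.149), np.float64(0.151), np.float64(0.147), np.float64(0.153), np.float64(0.148)]
247 [-0.0424023   0.02745154] 0.17072872143446582 0.2263342732574378
crucible q [-0.09620142 -0.06467201] 176 0.17889029682330496
scene [ 0.54606597 -0.05534731] 0.1179248235364439 [[0.4, 0.2], [0.8, 0.1], [-0.4, -0.2], [-0.4, 0.4], [-0.4, -0.4]]
[np.float64(0.15), np.float64(0.15), np.float64(0.151), np.float64(0.15), np.float64(0.15)]
169 [-0.03191281  0.03340716] 0.1710080130464386 0.22618533877077263
crucible q [-0.09375676 -0.0641    ] 55 0.17795640615087105
```

>>> move_arm:
  deltas:
    - [[0,0,0.05],0]
    - [[0,0,0.1],0]
    - [[0,0,0.15],-0.05]
    - [[0.02,0.033,0.15],-0.098]
    - [[0.045,0.075,0.15],-0.098]
    - [[0.07,0.117,0.15],-0.098]
    - [[0.095,0.159,0.15],-0.098]
    - [[0.12,0.2,0.15],-0.098]
  jaw: 0

```text
t: 1.1
eef_pos: [0.247, -0.3592, 0.3326]
tool_rot: [-3.141, -0.0, 0.123]
wrist_force: [1.2, -0.2, 0.2]
grip_width: 0.183
```

>>> move_arm:
  deltas:
    - [[0.025,0.042,0],0]
    - [[0.05,0.084,0],0]
    - [[0.075,0.126,0],0]
    - [[0.1,0.168,0],0]
    - [[0.125,0.21,0],0]
    - [[0.15,0.252,0],0]
    - [[0.175,0.294,0],0]
    - [[0.2,0.329,0],0]

```text
t: 2.1
eef_pos: [0.4468, -0.0301, 0.3328]
tool_rot: [-3.141, 0.0, 0.125]
wrist_force: [0.2, -0.4, -0.1]
grip_width: 0.005
```

>>> move_arm:
  deltas:
    - [[0,0,0],0]
    - [[0,0,-0.04],0]
    - [[0,0,-0.08],0]
    - [[0,0,-0.12],0]
    - [[0,0,-0.142],0]
    - [[0,0,-0.142],0]

```text
t: 2.85
eef_pos: [0.4441, -0.0323, 0.189]
tool_rot: [-3.14, 0.005, 0.122]
wrist_force: [0.2, -0.1, 0.3]
grip_width: 0.004
```

```bash
cat > look.py <<'E'
from h import *
import sys
tag=sys.argv[1]
o=robot.get_obs(); c=np.array([.5456,-.0547]);a=.124;R=np.array([[np.cos(a),-np.sin(a)],[np.sin(a),np.cos(a)]])
print(o['t'],'tcp mill mm',((o['eef_pos'][:2]-c)@R*1e3).round(1),o['eef_pos'][2],o['wrist_force'])
A=[]
for n,(y,x,h,w) in(('side',(160,260,110,176)),('scene',(130,210,110,176))):
    d=grab(n); A.append(cv2.resize(d['frame'][y:y+h,x:x+w],None,fx=2.7,fy=2.7,interpolation=2))
cv2.imwrite('pics/%s.png'%tag,np.vstack(A)[:,:,::-1])
E
python3 look.py l1
```

```text
2.85 tcp mill mm [-98.   34.8] 0.18895176572890182 [ 0.24629828 -0.07843638  0.2959376 ]
```

View pics/l1.png

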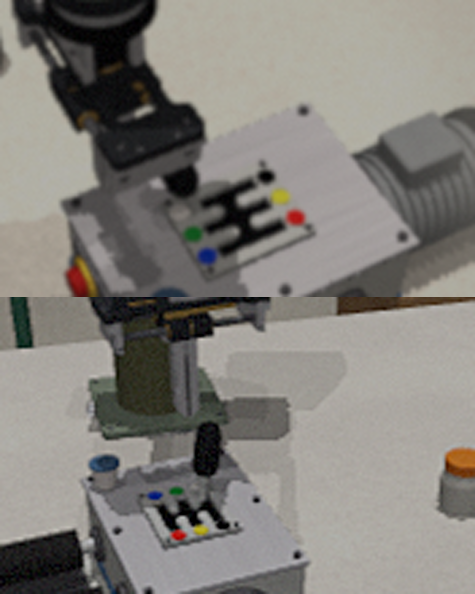

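>>> move_arm:
  deltas:
    - [[0.012,0.0015,0],0]
    - [[0.024,0.003,0],0]
    - [[0.034,0.0042,0],0]
    - [[0.043,0.0053,0],0]
    - [[0.051,0.0063,0],0]
    - [[0.058,0.0072,0],0]
    - [[0.065,0.0081,0],0]
    - [[0.065,0.0081,0],0]

```text
t: 3.95
eef_pos: [0.5144, -0.0264, 0.1938]
tool_rot: [3.135, -0.005, 0.124]
wrist_force: [0.2, -5.5, 6.8]
grip_width: 0.008
```

```bash
python3 look.py l2
```

```text
3.95 tcp mill mm [-27.5  31.9] 0.193796515058218 [ 0.17505658 -5.5035113   6.80900211]
```

View pics/l2.png

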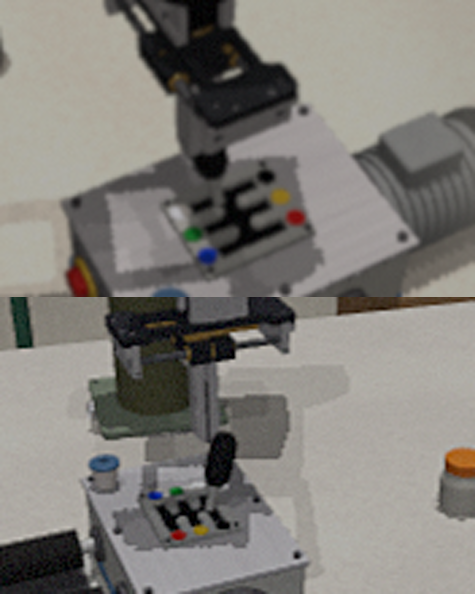

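```bash
cat > lev.py <<'E'
from h import *
from scipy.optimize import least_squares
c=np.array([.5456,-.0547]);a=.124;R=np.array([[np.cos(a),-np.sin(a)],[np.sin(a),np.cos(a)]])
def lever(n,cached=True):
    d=load(n) if cached else grab(n); f=d['frame'].astype(int)
    v,u=np.mgrid[:400,:640]; X=np.linalg.solve(d['intrinsics'],np.stack([u.ravel()*1.,v.ravel()*1.,np.ones(u.size)]))*d['depth'].ravel()
    X=(d['R'].T@(X-d['t'][:,None])).T; q=np.c_[(X[:,:2]-c)@R,X[:,2]-.0545]
    k=(abs(q[:,:2])<.075).all(1)&(q[:,2]>.118)&(q[:,2]<.178)&(f.sum(2).ravel()<130)&(d['depth'].ravel()>0)
    q=q[k]
    def fun(p):
        s=np.array([p[0],p[1],1]);s/=np.linalg.norm(s)
        return np.linalg.norm(np.cross(q,s),axis=1)-.0145
    best=min((least_squares(fun,[i*.1,j*.1],loss='soft_l1',f_scale=.003) for i in(-2,0,2) for j in(-2,0,2)),key=lambda r:r.cost)
    print(n,k.sum(),'stem mm',(best.x*92).round(1),'rms',np.median(abs(best.fun))*1e3)
if __name__=='__main__':
    o=robot.get_obs(); print(o['t'],'tcp mill',((o['eef_pos'][:2]-c)@R*1e3).round(1),o['eef_pos'][2].round(4),o['wrist_force'].round(1))
    for n in('scene','side'): lever(n,False)
E
python3 lev.py
```

```text
4.05 tcp mill [-27.5  32. ] 0.1935 [-0.5 -4.8  5.2]
scene 166 stem mm [-6.2 26.6] rms 1.3883531600769292
side 99 stem mm [-4.4 26.4] rms 0.9560534982486109
```

>>> move_arm:
  deltas:
    - [[-0.006,-0.001,0],0]
    - [[-0.007,0.006,-0.003],0]
    - [[-0.007,0.007,-0.003],0]
    - [[-0.002,0.0075,-0.003],0]
    - [[0.002,0.008,-0.003],0]
    - [[0.0045,0.0083,-0.003],0]
    - [[0.0055,0.0085,-0.003],0]
    - [[0.0055,0.0085,-0.003],0]

```text
t: 5.15
eef_pos: [0.517, -0.0152, 0.1881]
tool_rot: [-3.141, 0.0, 0.124]
wrist_force: [-1.8, 1.6, 0.7]
grip_width: 0.007
```

```bash
python3 lev.py
```

```text
5.15 tcp mill [-23.5  42.7] 0.1881 [-1.8  1.6  0.7]
scene 167 stem mm [-0.4 26.9] rms 1.3548698564986497
side 122 stem mm [ 1.4 26.1] rms 0.8428274828314033
```

>>> move_arm:
  deltas:
    - [[-0.015,-0.002,0],0]
    - [[-0.015,-0.002,0.04],0]
    - [[-0.015,-0.002,0.08],0]
    - [[0.001,0.023,0.08],0]
    - [[0.017,0.049,0.08],0]
    - [[0.017,0.049,0.08],0]
    - [[0.017,0.049,0.04],0]
    - [[0.017,0.049,0],0]

```text
t: 6.25
eef_pos: [0.5339, 0.0325, 0.1879]
tool_rot: [3.14, -0.002, 0.123]
wrist_force: [0.6, -0.9, -0.4]
grip_width: 0.003
```

```bash
python3 lev.py
```

```text
6.25 tcp mill [-0.9 87.9] 0.1879 [ 0.6 -0.9 -0.4]
scene 167 stem mm [-0.5 26.9] rms 1.4414166265334076
side 256 stem mm [ 1.5 26.8] rms 1.3320474675103562
```

>>> move_arm:
  deltas:
    - [[0.0012,-0.01,0],0]
    - [[0.0024,-0.019,0],0]
    - [[0.0035,-0.028,0],0]
    - [[0.0045,-0.036,0],0]
    - [[0.0055,-0.044,0],0]
    - [[0.0065,-0.052,0],0]
    - [[0.0074,-0.06,0],0]
    - [[0.0074,-0.06,0],0]

```text
t: 7.35
eef_pos: [0.5485, -0.0278, 0.1984]
tool_rot: [3.137, -0.019, 0.123]
wrist_force: [-1.1, 3.7, 22.2]
grip_width: 0.002
```

```bash
python3 lev.py
```

```text
7.35 tcp mill [ 6.2 26.3] 0.1984 [-1.1  3.7 22.2]
scene 158 stem mm [1.4 3.7] rms 1.1682530848520274
side 223 stem mm [3.2 3.6] rms 1.0066999691737548
```

>>> move_arm:
  deltas:
    - [[-0.0012,0.01,0],0]
    - [[-0.0012,0.01,0.017],0]
    - [[-0.0012,0.01,0.017],0]
    - [[0,0,0.017],0]
    - [[0.001,-0.008,0.017],0]
    - [[0.002,-0.016,0.017],0]
    - [[0.003,-0.024,0.017],0]
    - [[0.003,-0.024,0.017],0]

```text
t: 8.45
eef_pos: [0.545, -0.0513, 0.2058]
tool_rot: [3.141, -0.001, 0.123]
wrist_force: [0.9, 0.5, 5.7]
grip_width: 0.005
```

```bash
python3 lev.py
```

```text
8.45 tcp mill [-0.1  3.4] 0.2058 [0.9 0.5 5.7]
scene 161 stem mm [ 1.3 -5.3] rms 1.1741211163812364
side 208 stem mm [ 3.3 -5.4] rms 0.9462077593841017
```

```bash
python3 look.py l3
```

```text
8.55 tcp mill mm [-0.   3.6] 0.20573278122464522 [0.82834804 0.59738137 5.56639319]
```

View pics/l3.png

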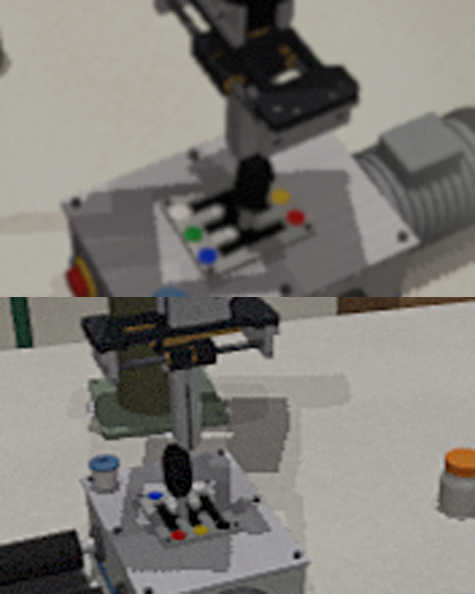

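>>> move_arm:
  deltas:
    - [[0.0007,-0.006,0],0]
    - [[0.0014,-0.012,0],0]
    - [[0.002,-0.017,0],0]
    - [[0.0025,-0.021,0],0]
    - [[0.0025,-0.021,0],0]

```text
t: 9.28
eef_pos: [0.5465, -0.072, 0.2045]
tool_rot: [3.141, 0.001, 0.123]
wrist_force: [-2.0, 0.9, 0.8]
grip_width: 0.005
```

```bash
python3 lev.py
```

```text
9.275 tcp mill [ -1.2 -17.3] 0.2045 [-2.   0.9  0.8]
scene 169 stem mm [  0.9 -16.8] rms 1.259082495186808
side 221 stem mm [  3.  -16.4] rms 1.4913350108320609
```

>>> move_arm:
  deltas:
    - [[0.0005,-0.004,0],0]
    - [[0.001,-0.008,0],0]
    - [[0.0013,-0.011,0],0]
    - [[0.0013,-0.011,0],0]

```text
t: 9.88
eef_pos: [0.5486, -0.0829, 0.2057]
tool_rot: [3.141, -0.001, 0.123]
wrist_force: [-0.6, 0.5, 1.6]
grip_width: 0.007
```

```bash
python3 lev.py
```

```text
9.875 tcp mill [ -0.5 -28.4] 0.2057 [-0.6  0.5  1.6]
scene 167 stem mm [  0.7 -20.6] rms 1.4063320757678102
side 215 stem mm [  2.7 -19.7] rms 1.9021167056824853
```

>>> move_arm:
  deltas:
    - [[0.0003,-0.003,0],0]
    - [[0.0006,-0.005,0],0]
    - [[0.0006,-0.005,0],0]

```text
t: 10.35
eef_pos: [0.5487, -0.0874, 0.2051]
tool_rot: [-3.142, 0.0, 0.124]
wrist_force: [-0.5, 1.5, 0.5]
grip_width: 0.006
```

```bash
python3 lev.py; python3 look.py l4
```

```text
10.35 tcp mill [ -0.9 -32.9] 0.2051 [-0.5  1.5  0.5]
scene 168 stem mm [  0.9 -22.5] rms 1.1762089467575776
side 218 stem mm [  2.7 -21.9] rms 1.846598361856253
10.45 tcp mill mm [ -1.  -32.8] 0.20505679546260006 [0.44257813 0.70694746 0.80534758]
```

View pics/l4.png

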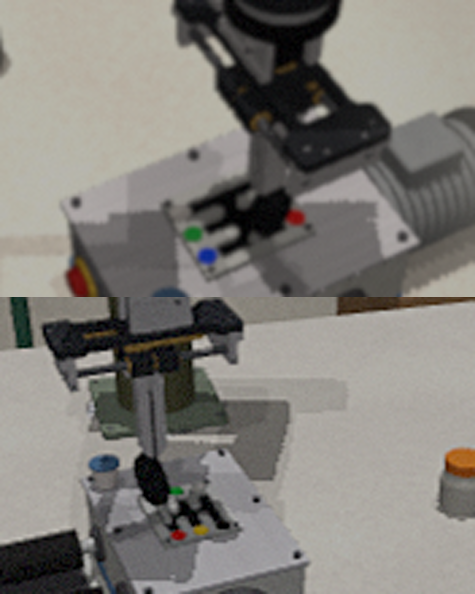

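```bash
python3 - <<'E'
from h import *
c=np.array([.5456,-.0547]);a=.124;R=np.array([[np.cos(a),-np.sin(a)],[np.sin(a),np.cos(a)]])
o=robot.get_obs(); T=o['eef_pos']
for n,off,dy in(('side',(260,160),0),('scene',(210,130),297)):
    d=load(n); f=lambda X:((proj(d,X)-off)*2.7+[0,dy]).round(0)
    print(n,'tcp',f(T),'tcp+40up',f(T+[0,0,.04]))
    for st in((2,-23),(0,-23),(-3,-23)):
        q=np.array(st)/92; s=np.r_[R@q,1];s/=np.linalg.norm(s); P=np.r_[c,.0545]
        print(st,'stemgate',f(P+.092*s),'bot',f(P+.122*s),'mid',f(P+.15*s),'top',f(P+.182*s))
E
```

```text
side tcp [260. 204.] tcp+40up [263. 171.]
(2, -23) stemgate [252. 239.] bot [259. 224.] mid [266. 209.] top [275. 191.]
(0, -23) stemgate [250. 240.] bot [257. 225.] mid [263. 211.] top [270. 193.]
(-3, -23) stemgate [247. 241.] bot [252. 227.] mid [257. 213.] top [264. 196.]
scene tcp [154. 471.] tcp+40up [152. 436.]
(2, -23) stemgate [168. 520.] bot [160. 499.] mid [152. 478.] top [143. 453.]
(0, -23) stemgate [168. 519.] bot [160. 497.] mid [151. 476.] top [142. 451.]
(-3, -23) stemgate [167. 518.] bot [158. 496.] mid [150. 474.] top [140. 448.]
```

>>> move_arm:
  deltas:
    - [[-0.002,0.015,0],0]
    - [[-0.002,0.015,0.04],0]
    - [[-0.002,0.015,0.07],0]
    - [[0.024,0.007,0.07],0]
    - [[0.0465,-0.001,0.07],0]
    - [[0.0465,-0.001,0.07],0]
    - [[0.0465,-0.001,0.03],0]
    - [[0.0465,-0.001,-0.01],0]

```text
t: 11.55
eef_pos: [0.5948, -0.0875, 0.1947]
tool_rot: [3.141, -0.001, 0.124]
wrist_force: [-0.3, -0.1, -0.9]
grip_width: 0.008
```

```bash
python3 lev.py;python3 look.py l5
```

```text
11.55 tcp mill [ 44.7 -38.6] 0.1947 [-0.3 -0.1 -0.9]
scene 94 stem mm [  1.6 -22. ] rms 1.1447364640549589
side 243 stem mm [  3.3 -22.8] rms 1.5843420399358539
11.65 tcp mill mm [ 40.4 -36.9] 0.1893627197986943 [-0.03607735  0.24612991 -1.18093524]
```

View pics/l5.png

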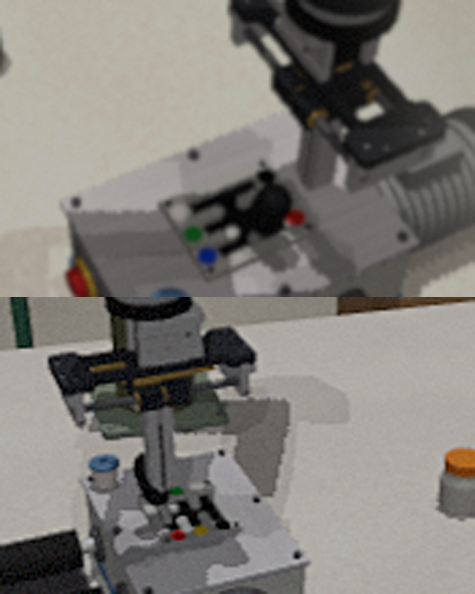

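>>> move_arm:
  deltas:
    - [[-0.01,-0.0012,0],0]
    - [[-0.019,-0.0023,0],0]
    - [[-0.027,-0.0033,0],0]
    - [[-0.034,-0.0042,0],0]
    - [[-0.04,-0.0049,0],0]
    - [[-0.045,-0.0056,0],0]
    - [[-0.045,-0.0056,0],0]

```text
t: 12.62
eef_pos: [0.5495, -0.0939, 0.1947]
tool_rot: [-3.141, 0.001, 0.124]
wrist_force: [0.8, 0.0, 1.9]
grip_width: 0.003
```

```bash
python3 lev.py
```

```text
12.625 tcp mill [ -1.  -39.4] 0.1947 [0.8 0.  1.9]
scene 113 stem mm [-13.6 -22.6] rms 1.1863505356528494
side 222 stem mm [-12.  -22.4] rms 1.8381382592368225
```

Going into the near-right slot. Continue in small steps until it stops hard.

>>> move_arm:
  deltas:
    - [[-0.005,-0.0006,0],0]
    - [[-0.01,-0.0012,0],0]
    - [[-0.014,-0.0017,0],0]
    - [[-0.014,-0.0017,0],0]

```text
t: 13.22
eef_pos: [0.5357, -0.0956, 0.195]
tool_rot: [-3.141, 0.001, 0.124]
wrist_force: [0.4, -0.4, -0.6]
grip_width: 0.004
```

```bash
python3 lev.py
```

```text
13.225 tcp mill [-14.9 -39.3] 0.195 [ 0.4 -0.4 -0.6]
scene 114 stem mm [-22.2 -22.8] rms 1.2075761040339206
side 207 stem mm [-20.  -22.1] rms 2.129937540193135
```

>>> move_arm:
  deltas:
    - [[-0.003,-0.0004,0],0]
    - [[-0.005,-0.0006,0],0]
    - [[-0.005,-0.0006,0],0]

```text
t: 13.7
eef_pos: [0.5312, -0.0963, 0.1953]
tool_rot: [3.141, -0.0, 0.124]
wrist_force: [0.9, 0.3, 0.4]
grip_width: 0.002
```

>>> move_arm:
  deltas:
    - [[-0.003,-0.0004,0],0]
    - [[-0.003,-0.0004,0],0]

```text
t: 13.95
eef_pos: [0.5281, -0.0967, 0.1953]
tool_rot: [3.141, 0.0, 0.124]
wrist_force: [0.6, -0.2, 0.3]
grip_width: 0.005
```

```bash
python3 lev.py
```

```text
13.95 tcp mill [-22.5 -39.5] 0.1953 [ 0.6 -0.2  0.3]
scene 116 stem mm [-25.9 -22.8] rms 1.0825528446308745
side 208 stem mm [-24.1 -22. ] rms 2.064523883190419
```

>>> move_arm:
  deltas:
    - [[-0.003,-0.0004,0],0]
    - [[-0.003,-0.0004,0],0]

```text
t: 14.3
eef_pos: [0.5255, -0.0971, 0.1955]
tool_rot: [3.141, -0.001, 0.124]
wrist_force: [1.2, 0.9, 0.5]
grip_width: 0.005
```

```bash
python3 lev.py
```

```text
14.3 tcp mill [-25.2 -39.6] 0.1955 [1.2 0.9 0.5]
scene 121 stem mm [-26.6 -22.8] rms 1.0733288207414784
side 205 stem mm [-24.7 -22. ] rms 2.2884091943437284
```

>>> move_arm:
  deltas:
    - [[-0.003,-0.0004,0],0]
    - [[-0.003,-0.0004,0],0]

```text
t: 14.65
eef_pos: [0.5236, -0.0975, 0.1961]
tool_rot: [3.141, -0.003, 0.124]
wrist_force: [4.4, 0.9, 3.4]
grip_width: 0.007
```

```bash
python3 lev.py
```

```text
14.65 tcp mill [-27.2 -39.7] 0.1961 [4.4 0.9 3.4]
scene 124 stem mm [-26.9 -22.9] rms 1.1207713398181653
side 202 stem mm [-25.4 -21.9] rms 2.3954317266775704
```

The force rises and the lever has stopped moving, so it's home. Backing off.

>>> move_arm:
  deltas:
    - [[0.02,0.0025,0],0]
    - [[0.045,0.0056,0],0]
    - [[0.06,0.0075,0.03],0]
    - [[0.06,0.0075,0.08],0]
    - [[0.06,0.0075,0.13],0]
    - [[0.06,0.05,0.15],0]
    - [[0.06,0.1,0.15],0]
    - [[0.06,0.1,0.15],0]

```text
t: 15.75
eef_pos: [0.5805, 0.0051, 0.3444]
tool_rot: [-3.141, 0.004, 0.128]
wrist_force: [0.0, -0.4, -0.2]
grip_width: 0.005
```

```bash
python3 lev.py; python3 look.py l6; python3 - <<'E'
from h import *
d=load('scene'); cv2.imwrite('pics/full.png',d['frame'][:,:,::-1])
E
```

```text
15.75 tcp mill [42. 55.] 0.3444 [ 0.  -0.4 -0.2]
scene 166 stem mm [-27.8 -23. ] rms 1.1884855824291045
side 201 stem mm [-25.7 -21.7] rms 2.2109983424489723
15.85 tcp mill mm [42.1 52.3] 0.3438134238972574 [ 0.90323967  0.25197414 -0.28504658]
```

View pics/l6.png

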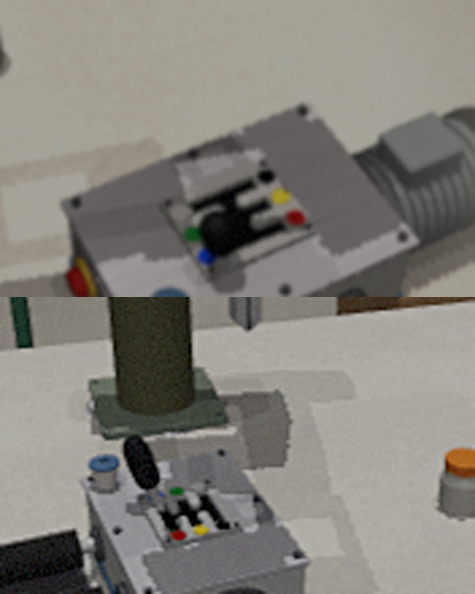

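View pics/full.png

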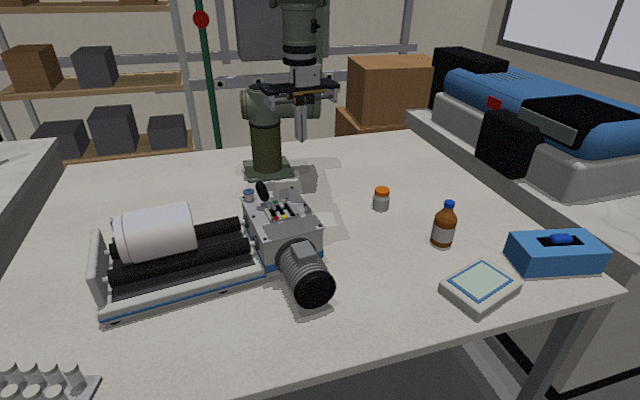

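The lever leans into the near-right slot with its stem beside the blue dot, the robot is clear, and the jars, crucible and bottle haven't moved. Handing in.

```bash
python3 -c "
from rig import robot; print(robot.job_done())"
```

```text
the job is handed in; nothing more can be done
None
```

I moved the lever into the blue dot's slot, the near slot of the right-hand lane, and handed the job in at about 16 s. I used closed fingertips and single-sided pushes only: near-left slot to neutral, across to the right lane, then back into the slot until it stopped hard.

**Lever position:** with the arm withdrawn, the depth fits put the stem at about x = -26 to -28 mm and y = -22 to -23 mm from the gate centre. That is about 13–15 mm from the dot's centre, against a limit of 20.5 mm. The slot's end is at -24.5 mm, so the fits read about 1–3 mm too far.

**Loose objects:** in the final picture the grinding jar, crucible, bottle and sample jar stand where they were. I judged this by eye and did not measure it.

**What disagreed along the way:**
- An upward force of about 22 N appeared in the sideways push with the tip low. I raised the tip about 17 mm and it did not come back.
- During the sideways push the measured tip position overlapped the grip's fitted position by up to about 12 mm. I did not find the cause.

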